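Turn a twin hob off and click its pop-out knobs home

TASK

A customer has been trying the controls of the second-hand twin hob. Put both of its push-push pop-out knobs back to off, pointer on the white dot, and leave both clicked in, level with the glass, so that it can be packed; a knob that is in must be clicked out before it can be gripped and turned, and whether each is in or out now you have to feel. Do not shift the glass bowl, the canister or the red tin.

Things in the scene. Friction and masses are not known exactly. Their poses are not given: they have to be found in the camera images.
- hob: Twin hob fixed to the table: steel case 286 x 406 x 70 mm, flat black glass top. Origin under its centre, at the table; x away, y left. Knobs at x -0.095, y +0.095 and -0.095. Pressing a knob to its firm bottom stop and letting go clicks it from out to in or in to out; a shorter press may not. The spring pushes up with 2.5 N when out, 4.5 N at the bottom; a touch under 2 N moves nothing.
- left_dial (a point): Centre of the left knob's 62 mm opening, fixed to the hob, level with the glass; z up. The knob (black, fluted, 58 mm across, upright sides, flat top) turns and slides on the vertical through this point. Its flat top is 9.5 mm above the glass when out, about 1 mm when in (no grip), 6 mm below at the bottom of its travel. Starts in or out at random.
- right_dial (a point): Centre of the right knob's 62 mm opening, fixed to the hob, level with the glass; z up. The knob (black, fluted, 58 mm across, upright sides, flat top) turns and slides on the vertical through this point. Its flat top is 9.5 mm above the glass when out, about 1 mm when in (no grip), 6 mm below at the bottom of its travel. Starts in or out at random.
- left_knob (a joint): Left knob's angle about the vertical, rad, growing clockwise seen from above. 0 = off, at the end stop: the white pointer line on the cap then points to the white dot on the glass, beyond the knob (+x of the hob). Range 0 to 4.4, friction about 0.07 N m; starts between 0.7 and 1.5. Says nothing of whether the knob is in or out.
- right_knob (a joint): Right knob's angle about the vertical, rad, growing clockwise seen from above. 0 = off, at the end stop: the white pointer line on the cap then points to the white dot on the glass, beyond the knob (+x of the hob). Range 0 to 4.4, friction about 0.07 N m; starts between 0.7 and 1.5. Says nothing of whether the knob is in or out.
- bowl: Clear glass bowl, 98 mm across, 50 mm high, standing on the left cooking zone. Origin: centre of its underside.
- canister: White lidded canister, 69 mm across, 94 mm high, standing on the table just right of the hob. Origin: centre of its underside.
- tin: Round red tin, 62 mm across, 64 mm high, standing on the table just left of the hob. Origin: centre of its underside.

How it is judged:
By the outcome, as a careful person would: the job done as asked, in the order asked, and still so for the second after the job is handed in, with the robot touching nothing.
It also fails if it takes over 72 s, if anything falls off the work surface, if the arm or the gripper's body presses on something with over 40 N, if the wrist force passes 120 N, or if a joint passes its speed limit or range.

ROBOT

A 6-joint arm with a two-finger parallel gripper is mounted at the origin on the work surface; the furniture and walls round the work are solid. World frame = base frame: x ahead of the robot, y to its left, z up, the work surface at z = 0. Lengths are in m, angles in rad, forces in N, time in s.
With the tool pointing down it reaches from about 0.3 to 0.775 m from the base axis. Payload 14.6 kg.
Tool frame: the origin (TCP) lies midway between the tips of the shut fingers; the grasp point (between the pads) lies 19 mm behind it; z points along the fingers, y is the line along which they close (so a half turn about z gives the same grasp; the last joint's range is limited). The gripper opens to 94 mm and grips with 3 to 60 N. Pads are 16 mm wide; open, the fingers measure 119 mm over their backs; the gripper's body (75 mm by 177 mm) begins 78 mm behind the grasp point.
Start: joints at [-1.236, 0.3, 1.521, -0, 1.321, -0.067], TCP at [0.215, -0.506, 0.205] pointing down, gripper open.
Joint ranges: [-3.03, 3.03], [-0.79, 2.21], [0.23, 2.52], [-1.04, 4.18], [0, 3.07], [-2.55, 2.55]. Speed limits (rad/s): [2.22, 2.22, 2.57, 3.14, 3.14, 3.14].

INTERFACE

Orientations are given as [roll, pitch, yaw] about the fixed x, y, z axes, in that order (R = Rz(yaw) Ry(pitch) Rx(roll)).
In Python, from station import telemetry, optics, ctrl gives the robot as it stands.
- The arm moves only by the tool carry_out, never from a script. Its argument "plan" is a list that holds one entry, the list of rows, each a list of 7 numbers: the shift along the tool's x, y, z in mm, then the turn, a rotation vector about the tool's x, y, z in rad, then the finger opening in mm, from 0 to 94. A call has 1 to 20 rows; each row shifts and turns the commanded pose from where the row before left it, along the tool's axes as they then stand; what a row does not reach is not made up. A row lasts 1/12 s, in which the tool goes at most 41.7 mm and 7.16 degrees, less where a joint would pass 70% of its speed; a pose out of reach is approached as far as the arm can. A call with a gripper value outside its range is refused whole. The fingers move at their own pace and stop on an object; "squeeze" is the grip in N (left out, the last holds). Time passes only in rows, so rows that do not move let the fingers close. It gives the time, the measured TCP pose, the force, the opening and the grip force at its end, in the units of the state.
- telemetry.get_obs(): the state, without advancing time (a new reading comes with each control period).
- optics.camera(name): name is "side" or "top"; returns a dict with "pixels" (420x560x3 uint8, red, green, blue), "intrinsics" (3x3 intrinsics, pixels), "dist_coeffs" ([k1, k2, p1, p2, k3] as OpenCV has them; the pictures are not rectified), "origin" and "rotation" of the camera in the world. Camera axes: x right, y down, z forward; pixel columns grow to the right and rows downward; lengths in m; the calibration is good to about 2 mm. A picture is of the moment at which its call begins. There is no depth.
- ctrl.hand_in(): hands the job in; it is judged then, once.
The state is a dict: "time_s": time; "qpos": joint angles; "joint_vel": joint speeds; "tau": joint torques, N m; "ee_pos": TCP position; "eef_rot": TCP orientation; "force": force on the tool from outside, world axes, zero at the start; "moment": the same for the moment, N m; "grip_width": finger opening in m; "grip_force": force on a finger pad.
Only numpy, scipy, OpenCV 4.12 (cv2) and the standard library are available. Lean on these libraries where they do the work, as an engineer would, in place of code of your own. Each camera call takes 0.05 s, during which the arm holds its last target. There are 200 camera calls.

## Working session

There is one attempt and no reset: what is moved stays moved. The work goes in short steps, Python scripts to look and compute and a tool call to move; the robot and the scene stay as the last step left them, time stands still between calls to the robot, and variables do not carry over. Pictures are saved under pics/ and viewed, at most 10 in all, crops included, and the job is handed in when it is done.

Besides the shell and the picture viewer there is one more tool, called after "Emit:" as a command line: name --argument value ..., lists and objects as JSON in quotes. carry_out: Moves the arm, as the interface text tells. Its arguments: {"type":"object","properties":{"plan":{"type":"array","items":{"type":"array","items":{"type":"array","items":{"type":"number"}}}},"squeeze":{"type":"number"}},"required":["plan"]}

```bash
ls; mkdir -p pics
python3 - <<'E'
from station import telemetry, optics
import cv2
o=telemetry.get_obs(); print({k:o[k] for k in('time_s','ee_pos','eef_rot','force','grip_width')})
for n in('top','side'):
    c=optics.camera(n); cv2.imwrite(f'pics/{n}0.png',c['pixels'][:,:,::-1])
    print(n,c['intrinsics'],c['dist_coeffs'],c['origin'],c['rotation'])
E
```

```text
pics
{'time_s': 0.0, 'ee_pos': array([ 0.21501414, -0.50593881,  0.20487145]), 'eef_rot': array([-3.14040183e+00, -1.06668180e-04,  4.01799829e-01]), 'force': array([ 0.38508374, -0.20433343, -0.15968644]), 'grip_width': 0.09423967258888527}
top [[484.0793803    0.         275.26075905]
 [  0.         484.0793803  210.76309762]
 [  0.           0.           1.        ]] [0.06005347 0.         0.         0.         0.        ] [0.36052944 0.02083526 1.36170303] [-2.94615309 -0.01131285 -1.56729674]
side [[431.72714389   0.         280.57262384]
 [  0.         431.72714389 203.57553166]
 [  0.           0.           1.        ]] [-0.09027271  0.          0.          0.          0.        ] [0.6429778  0.75390614 0.70575175] [-2.27718709 -0.00540359  3.09686567]
```

View pics/top0.png

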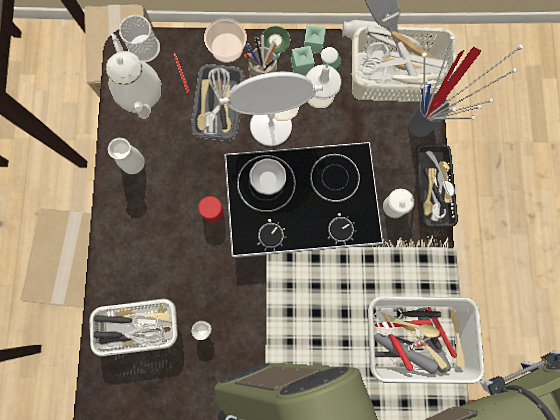

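View pics/side0.png

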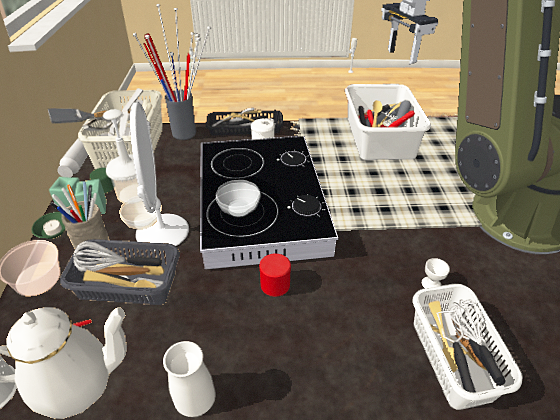

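The top view shows the hob glass with corners near (225,155), (370,143), (383,243) and (233,255), and knobs near (271,235) and (341,229). The side view shows the bowl, the tin, and a mirror behind the hob. Next I'll measure the pose.

```bash
cat > h.py <<'E'
import numpy as np, cv2
from station import telemetry, optics
from scipy.spatial.transform import Rotation as R
def ray(c,px,z):
    p=cv2.undistortPoints(np.array(px,float).reshape(-1,1,2),c['intrinsics'],c['dist_coeffs'])[:,0]
    d=np.c_[p,np.ones(len(p))]@R.from_euler('xyz',c['rotation']).as_matrix().T
    o=np.array(c['origin']); return (o+d*((z-o[2])/d[:,2:]))[:,:2]
def proj(c,P):
    Rm=R.from_euler('xyz',c['rotation']).as_matrix().T
    return cv2.projectPoints(np.array(P,float).reshape(-1,3),cv2.Rodrigues(Rm)[0],-Rm@np.array(c['origin']),c['intrinsics'],c['dist_coeffs'])[0][:,0]
E
python3 - <<'E'
from h import *
ims=[]
for n,box in(('top',(215,135,395,265)),('side',(190,130,345,260))):
    c=optics.camera(n); g=cv2.cvtColor(c['pixels'],cv2.COLOR_RGB2GRAY)
    m=np.zeros_like(g); x0,y0,x1,y1=box
    m[y0:y1,x0:x1]=(g[y0:y1,x0:x1]<(42 if n=='top' else 42))*255
    m=cv2.morphologyEx(m,cv2.MORPH_OPEN,np.ones((3,3)))
    cs=cv2.findContours(m,cv2.RETR_EXTERNAL,cv2.CHAIN_APPROX_NONE)[0]
    k=cv2.convexHull(max(cs,key=cv2.contourArea))
    q=cv2.approxPolyDP(k,8,True)[:,0]; print(n,cv2.contourArea(k),q.tolist())
    w=ray(c,k[:,0],0.07); print(cv2.minAreaRect((w*1000).astype(np.float32)))
    print(ray(c,q,.07).round(4).tolist())
    b=(225,205,395,265) if n=='top' else (260,130,345,230)
    ims.append(cv2.resize(c['pixels'][b[1]:b[3],b[0]:b[2],::-1],None,fx=4.5,fy=4.5,interpolation=cv2.INTER_CUBIC) if n=='top' else cv2.resize(c['pixels'][b[1]:b[3],b[0]:b[2],::-1],None,fx=3,fy=3,interpolation=cv2.INTER_CUBIC))
h=np.zeros((ims[0].shape[0]+ims[1].shape[0],765,3),np.uint8)
h[:ims[0].shape[0],:ims[0].shape[1]]=ims[0];h[ims[0].shape[0]:,:ims[1].shape[1]]=ims[1]
cv2.imwrite('pics/crop.png',h); print(h.shape)
E
```

```text
top 14383.0 [[368, 144], [380, 241], [234, 254], [227, 156]]
((653.4375610351562, -66.56787109375), (276.5188293457031, 398.36767578125), 5.290643692016602)
[[0.8079, -0.2513], [0.5351, -0.2745], [0.4981, 0.1168], [0.7705, 0.1416]]
side 12171.5 [[302, 137], [335, 236], [202, 248], [203, 144]]
((651.62646484375, -65.91668701171875), (277.7250061035156, 397.1318054199219), 5.289881229400635)
[[0.534, -0.2727], [0.4972, 0.1184], [0.7718, 0.1423], [0.8057, -0.2475]]
(570, 765, 3)
```

View pics/crop.png

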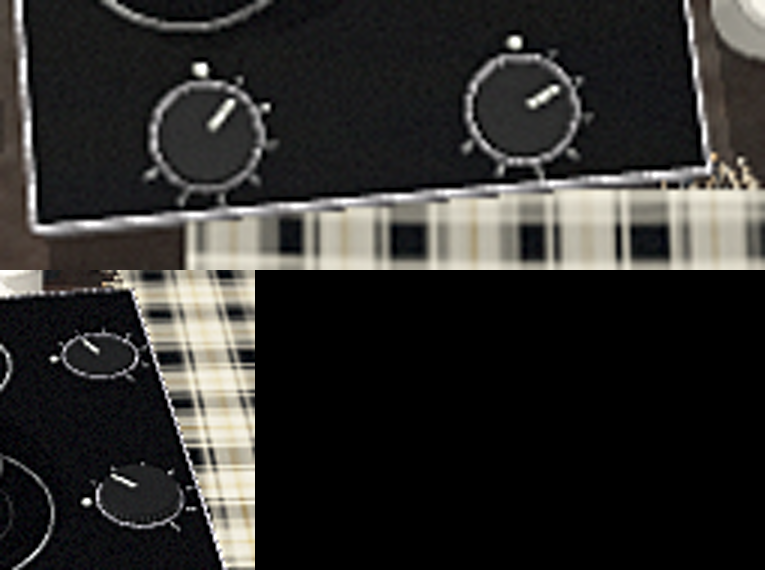

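The hob centre is about (0.6525, -0.066), with yaw 0.092. That puts the left knob at about (0.549, 0.020) and the right at about (0.567, -0.169). In the crop, the pointers are about 0.75 rad (left) and 1.15 rad (right) clockwise of their dots. I'll move over the left knob with the fingers shut.

Emit:
carry_out --plan '[[[25.7,-17.7,0,0,0,0,0],[25.7,-17.7,0,0,0,0,0],[25.7,-17.7,0,0,0,0,0],[25.7,-17.7,0,0,0,0,0],[25.7,-17.7,0,0,0,0,0],[25.7,-17.7,0,0,0,0,0],[25.7,-17.7,0,0,0,0,0],[25.7,-17.7,0,0,0,0,0],[25.7,-17.7,0,0,0,0,0],[25.7,-17.7,0,0,0,0,0],[25.7,-17.7,0,0,0,0,0],[25.7,-17.7,0,0,0,0,0],[25.7,-17.7,0,0,0,0,0],[25.7,-17.7,0,0,0,0,0],[25.7,-17.7,0,0,0,0,0],[25.7,-17.7,0,0,0,0,0],[25.7,-17.7,0,0,0,0,0],[25.7,-17.7,0,0,0,0,0],[25.7,-17.7,0,0,0,0,0],[25.7,-17.7,0,0,0,0,0]]]' --squeeze 15

```text
time_s: 1.87
ee_pos: [0.5503, 0.0221, 0.2053]
eef_rot: [-3.142, 0.0, 0.402]
force: [-0.5, -0.8, -0.6]
grip_width: 0.0007
grip_force: 0.0
```

Run:
```python
from h import *
c=optics.camera('top')
for n,p in(('L',(.549,.020,.07)),('R',(.5667,-.1694,.07))): print(n,proj(c,[p]))
# ring centres seen: L(271,235) R(341.2,229)
print(ray(c,[[271,235],[341.2,229]],.07))
```

```text
L [[270.38898742 235.2576993 ]]
R [[340.54318981 229.14783119]]
[[ 0.54970858  0.01835856]
 [ 0.56711452 -0.17118256]]
```

Emit:
carry_out --plan '[[[-1.8,2.1,30,0,0,0,0],[0,0,35,0,0,0,0],[0,0,35,0,0,0,0],[0,0,15,0,0,0,0],[0,0,7,0,0,0,0],[0,0,0,0,0,0,0],[0,0,0,0,0,0,0],[0,0,0,0,0,0,0]]]'

```text
time_s: 2.58
ee_pos: [0.5497, 0.0179, 0.085]
eef_rot: [3.141, -0.002, 0.402]
force: [-0.4, 0.0, -1.2]
grip_width: 0.0002
grip_force: 0.0
```

Emit:
carry_out --plan '[[[0,0,1,0,0,0,0],[0,0,1,0,0,0,0],[0,0,1,0,0,0,0],[0,0,1,0,0,0,0],[0,0,1,0,0,0,0],[0,0,0,0,0,0,0],[0,0,0,0,0,0,0]]]'

```text
time_s: 3.17
ee_pos: [0.549, 0.018, 0.0786]
eef_rot: [3.141, -0.0, 0.402]
force: [-0.7, -0.0, 2.6]
grip_width: 0.0006
grip_force: 1.3
```

The left knob resists at 0.0786, so it is out. I'll back up, open the fingers and straddle it.

Emit:
carry_out --plan '[[[0,0,-20,0,0,0,94],[0.4,-0.9,-10,0,0,0,94],[0,0,0,0,0,0,94],[0,0,0,0,0,0,94],[0,0,0,0,0,0,94],[0,0,0,0,0,0,94],[0,0,0,0,0,0,94],[0,0,0,0,0,0,94],[0,0,0,0,0,0,94],[0,0,15,0,0,0,94],[0,0,12,0,0,0,94],[0,0,6,0,0,0,94],[0,0,2,0,0,0,94],[0,0,0,0,0,0,94],[0,0,0,0,0,0,94],[0,0,0,0,0,0,94]]]'

```text
time_s: 4.5
ee_pos: [0.5492, 0.019, 0.074]
eef_rot: [3.141, -0.001, 0.402]
force: [0.6, -0.5, -0.0]
grip_width: 0.0936
grip_force: 0.0
```

Emit:
carry_out --plan '[[[0,0,0,0,0,0,50],[0,0,0,0,0,0,50],[0,0,0,0,0,0,50],[0,0,0,0,0,0,50],[0,0,0,0,0,0,50],[0,0,0,0,0,0,50],[0,0,0,0,0,0,50],[0,0,0,0,0,0,50]]]' --squeeze 15

```text
time_s: 5.17
ee_pos: [0.549, 0.0188, 0.0735]
eef_rot: [3.141, -0.0, 0.402]
force: [0.3, -2.3, -0.0]
grip_width: 0.0566
grip_force: 15.0
```

The grip is firm at 56.6 mm. I'll turn counter-clockwise seen from above, which is negative tool z.

Emit:
carry_out --plan '[[[0,0,0,0,0,-0.07,50],[0,0,0,0,0,-0.07,50],[0,0,0,0,0,-0.07,50],[0,0,0,0,0,-0.07,50],[0,0,0,0,0,-0.07,50],[0,0,0,0,0,-0.07,50],[0,0,0,0,0,-0.07,50],[0,0,0,0,0,-0.07,50],[0,0,0,0,0,-0.07,50],[0,0,0,0,0,0,50]]]'

```text
time_s: 6.0
ee_pos: [0.5491, 0.0187, 0.0735]
eef_rot: [3.141, 0.0, 1.035]
force: [1.4, -2.3, 0.4]
grip_width: 0.0568
grip_force: 15.0
```

```bash
python3 -c "
from h import *
o=telemetry.get_obs();print(o['moment'],o['force'],o['eef_rot'],o['qpos'])"
```

```text
[-0.68938616 -0.30897107  0.05715294] [ 1.39184441 -2.32990425  0.41743482] [3.14101669e+00 7.51108130e-05 1.03504221e+00] [-3.24007608e-02  4.42849093e-01  1.65473393e+00 -3.97617938e-04
  1.04354137e+00  5.03553324e-01]
```

Emit:
carry_out --plan '[[[0,0,0,0,0,-0.05,50],[0,0,0,0,0,-0.05,50],[0,0,0,0,0,-0.05,50],[0,0,0,0,0,-0.05,50],[0,0,0,0,0,0,50]]]'

```text
time_s: 6.42
ee_pos: [0.5491, 0.0188, 0.0735]
eef_rot: [3.141, -0.0, 1.231]
force: [3.7, -1.8, -1.0]
grip_width: 0.0571
grip_force: 15.0
```

```bash
python3 -c "
from h import *
o=telemetry.get_obs();print(o['moment'],o['force'],o['eef_rot'],o['qpos'])"
```

```text
[-0.52511013 -0.57020169 -0.31994487] [ 3.65296918 -1.81179528 -0.98719774] [ 3.14104603e+00 -2.39620129e-04  1.23107482e+00] [-3.24447510e-02  4.42883837e-01  1.65467244e+00  7.29759108e-05
  1.04344288e+00  3.07240112e-01]
```

The moment has jumped to -0.32 N m, so the knob is at its end stop. I'll give it a small extra turn, release, and rise clear to look.

Emit:
carry_out --plan '[[[0,0,0,0,0,-0.04,50],[0,0,0,0,0,0,50],[0,0,0,0,0,0,94],[0,0,0,0,0,0,94],[0,0,0,0,0,0,94],[0,0,0,0,0,0,94],[0,0,0,0,0,0,94],[0,0,-20,0,0,0,94],[0,0,-40,0,0,0,94],[0,0,-40,0,0,0,0],[0,0,0,0,0,0,0],[-41,0,0,0,0,0.1,0],[-41,0,0,0,0,0.1,0],[-41,0,0,0,0,0.1,0],[0,0,0,0,0,0,0]]]'

```text
time_s: 7.67
ee_pos: [0.4989, -0.0984, 0.1733]
eef_rot: [-3.142, 0.001, 0.961]
force: [0.2, 0.1, 0.3]
grip_width: 0.0578
grip_force: 0.0
```

Run:
```python
from h import *
ims=[]
for n,b in(('top',(225,195,385,265)),('side',(260,130,345,230))):
    c=optics.camera(n); ims.append(cv2.resize(c['pixels'][b[1]:b[3],b[0]:b[2],::-1],None,fx=[4.8,3][n=='side'],fy=[4.8,2.5][n=='side'],interpolation=cv2.INTER_CUBIC))
h=np.zeros((ims[0].shape[0]+ims[1].shape[0],768,3),np.uint8)
h[:ims[0].shape[0]]=ims[0];h[ims[0].shape[0]:,:ims[1].shape[1]]=ims[1]
cv2.imwrite('pics/c2.png',h)
o=telemetry.get_obs();print(o['ee_pos'],o['eef_rot'],o['qpos'])
```

```text
[ 0.50095178 -0.09490778  0.17356666] [ 3.14132193e+00 -2.65822370e-04  9.69626420e-01] [-2.59166550e-01  2.39891275e-01  1.67398568e+00  1.69531246e-04
  1.22737151e+00  3.41946336e-01]
```

View pics/c2.png

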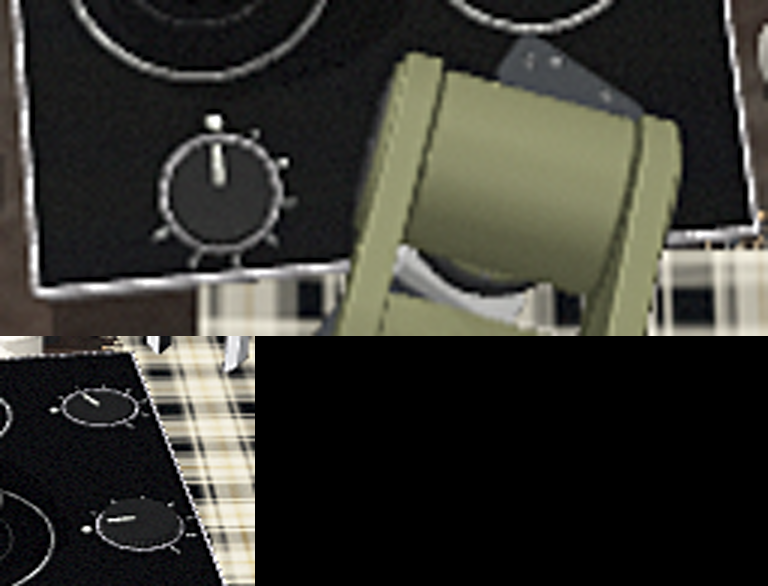

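The left pointer is now on its dot, with the dot at crop (213,122) and the pointer at about (218,160). I'll go back and press the left knob in.

Emit:
carry_out --plan '[[[30.5,-6.2,0,0,0,0,0],[30.5,-6.2,0,0,0,0,0],[30.5,-6.2,0,0,0,0,0],[30.5,-6.2,0,0,0,0,0],[0,0,30,0,0,0,0],[0,0,35,0,0,0,0],[0,0,15,0,0,0,0],[0,0,5,0,0,0,0],[0,0,0,0,0,0,0],[0,0,0,0,0,0,0],[0,0,0,0,0,0,0],[0,0,0,0,0,0,0]]]'

```text
time_s: 8.77
ee_pos: [0.5503, 0.0208, 0.0898]
eef_rot: [3.14, -0.001, 0.972]
force: [0.2, -0.1, 1.3]
grip_width: 0.0008
grip_force: 0.0
```

Emit:
carry_out --plan '[[[0,0,3,0,0,0,0],[0,0,3,0,0,0,0],[0,0,3,0,0,0,0],[0,0,3,0,0,0,0],[0,0,3,0,0,0,0],[0,0,3,0,0,0,0],[0,0,0,0,0,0,0],[0,0,0,0,0,0,0]]]'

```text
time_s: 9.43
ee_pos: [0.5497, 0.0207, 0.0704]
eef_rot: [3.141, -0.0, 0.972]
force: [-0.2, -1.0, 3.7]
grip_width: 0.0005
grip_force: 1.8
```

Emit:
carry_out --plan '[[[0,0,2,0,0,0,0],[0,0,2,0,0,0,0],[0,0,2,0,0,0,0],[0,0,0,0,0,0,0],[0,0,0,0,0,0,0]]]'

```text
time_s: 9.85
ee_pos: [0.5497, 0.0207, 0.0645]
eef_rot: [3.141, -0.0, 0.972]
force: [0.4, -0.3, 4.5]
grip_width: 0.0004
grip_force: 2.5
```

Emit:
carry_out --plan '[[[0,0,0.7,0,0,0,0],[0,0,0.7,0,0,0,0],[0,0,0,0,0,0,0],[0,0,0,0,0,0,0]]]'

```text
time_s: 10.18
ee_pos: [0.55, 0.0208, 0.0642]
eef_rot: [3.14, -0.001, 0.972]
force: [-5.4, 0.1, 17.6]
grip_width: 0.0002
grip_force: 8.8
```

The left knob hit its firm stop at 17.6 N. I'll release, then lower to about 0.075; no force there means it is in.

Emit:
carry_out --plan '[[[0,0,-5,0,0,0,0],[0,0,-15,0,0,0,0],[0,0,0,0,0,0,0],[0,0,5,0,0,0,0],[0,0,4,0,0,0,0],[0,0,1,0,0,0,0],[0,0,0,0,0,0,0],[0,0,0,0,0,0,0],[0,0,0,0,0,0,0]]]'

```text
time_s: 10.93
ee_pos: [0.5495, 0.0208, 0.0728]
eef_rot: [-3.141, 0.0, 0.972]
force: [-0.3, 0.4, -0.1]
grip_width: 0.0004
grip_force: 0.0
```

The left knob is in. Now the right one: rise, move over, and feel.

Emit:
carry_out --plan '[[[0,0,-40,0,0,0,0],[-24.6,20.4,0,0,0,0,0],[-24.6,20.4,0,0,0,0,0],[-24.6,20.4,0,0,0,0,0],[-24.6,20.4,0,0,0,0,0],[-24.6,20.4,0,0,0,0,0],[-24.6,20.4,0,0,0,0,0],[0,0,0,0,0,0,0],[0,0,20,0,0,0,0],[0,0,8,0,0,0,0],[0,0,0,0,0,0,0],[0,0,0,0,0,0,0]]]'

```text
time_s: 11.93
ee_pos: [0.5673, -0.1696, 0.0849]
eef_rot: [-3.141, 0.0, 0.972]
force: [-0.5, -0.4, 0.6]
grip_width: 0.0003
grip_force: 0.0
```

Emit:
carry_out --plan '[[[0,0,1.5,0,0,0,0],[0,0,1.5,0,0,0,0],[0,0,1.5,0,0,0,0],[0,0,1.5,0,0,0,0],[0,0,0,0,0,0,0],[0,0,0,0,0,0,0],[0,0,0,0,0,0,0]]]'

```text
time_s: 12.52
ee_pos: [0.5675, -0.1702, 0.0791]
eef_rot: [3.141, -0.0, 0.972]
force: [0.5, 0.3, 0.1]
grip_width: 0.0005
grip_force: 0.0
```

Emit:
carry_out --plan '[[[0,0,1.5,0,0,0,0],[0,0,1.5,0,0,0,0],[0,0,1,0,0,0,0],[0,0,0,0,0,0,0],[0,0,0,0,0,0,0],[0,0,0,0,0,0,0]]]'

```text
time_s: 13.02
ee_pos: [0.5674, -0.1701, 0.0751]
eef_rot: [-3.142, 0.0, 0.972]
force: [0.4, -0.8, -0.1]
grip_width: 0.0006
grip_force: 0.0
```

The right knob gives no force at 0.075, so it is in. I'll press it to the stop to click it out, about 11 mm more.

Emit:
carry_out --plan '[[[0,0,3,0,0,0,0],[0,0,3,0,0,0,0],[0,0,3,0,0,0,0],[0,0,1.5,0,0,0,0],[0,0,0,0,0,0,0],[0,0,0,0,0,0,0]]]'

```text
time_s: 13.52
ee_pos: [0.5677, -0.1702, 0.0647]
eef_rot: [3.141, -0.0, 0.972]
force: [0.9, 0.2, 4.1]
grip_width: 0.0008
grip_force: 2.2
```

Emit:
carry_out --plan '[[[0,0,0.7,0,0,0,0],[0,0,0.7,0,0,0,0],[0,0,0,0,0,0,0],[0,0,0,0,0,0,0]]]'

```text
time_s: 13.85
ee_pos: [0.5679, -0.1703, 0.0643]
eef_rot: [3.14, -0.0, 0.972]
force: [-3.1, 0.6, 14.8]
grip_width: 0.0005
grip_force: 7.0
```

The right knob hit its stop. I'll release it, open the fingers, straddle it and grip.

Emit:
carry_out --plan '[[[0,0,-5,0,0,0,0],[0,0,-20,0,0,0,94],[0,0,-20,0,0,0,94],[0,0,0,0,0,0,94],[0,0,0,0,0,0,94],[0,0,0,0,0,0,94],[0,0,0,0,0,0,94],[0,0,0,0,0,0,94],[0,0,0,0,0,0,94],[0,0,15,0,0,0,94],[0,0,12,0,0,0,94],[0,0,6,0,0,0,94],[0,0,2,0,0,0,94],[0,0,0,0,0,0,94],[0,0,0,0,0,0,94]]]'

```text
time_s: 15.1
ee_pos: [0.5676, -0.1702, 0.0734]
eef_rot: [3.141, -0.0, 0.972]
force: [-0.2, -0.8, -0.8]
grip_width: 0.0905
grip_force: 0.0
```

Emit:
carry_out --plan '[[[0,0,0,0,0,0,50],[0,0,0,0,0,0,50],[0,0,0,0,0,0,50],[0,0,0,0,0,0,50],[0,0,0,0,0,0,50],[0,0,0,0,0,0,50],[0,0,0,0,0,0,50],[0,0,0,0,0,0,50]]]' --squeeze 15

```text
time_s: 15.77
ee_pos: [0.5672, -0.17, 0.0732]
eef_rot: [-3.141, 0.0, 0.972]
force: [-3.2, 2.4, 2.8]
grip_width: 0.0573
grip_force: 15.0
```

The knob is out and gripped at 57.3 mm. I'll turn it about 1.1 rad and then approach the stop.

Emit:
carry_out --plan '[[[0,0,0,0,0,-0.07,50],[0,0,0,0,0,-0.07,50],[0,0,0,0,0,-0.07,50],[0,0,0,0,0,-0.07,50],[0,0,0,0,0,-0.07,50],[0,0,0,0,0,-0.07,50],[0,0,0,0,0,-0.07,50],[0,0,0,0,0,-0.07,50],[0,0,0,0,0,-0.07,50],[0,0,0,0,0,-0.07,50],[0,0,0,0,0,-0.07,50],[0,0,0,0,0,-0.07,50],[0,0,0,0,0,-0.07,50],[0,0,0,0,0,-0.07,50],[0,0,0,0,0,-0.07,50],[0,0,0,0,0,0,50]]]'

```text
time_s: 17.1
ee_pos: [0.5667, -0.17, 0.0729]
eef_rot: [-3.14, -0.001, 2.026]
force: [-6.1, 1.9, 1.7]
grip_width: 0.0575
grip_force: 15.0
```

```bash
python3 -c "
from h import *
o=telemetry.get_obs();print(o['moment'],o['force'],o['eef_rot'],o['qpos'])"
```

```text
[0.34310395 1.03551928 0.05176413] [-6.09693078  1.91140934  1.7021617 ] [-3.14012331e+00 -1.38745735e-03  2.02635132e+00] [-3.53215257e-01  5.28153880e-01  1.52570508e+00 -1.18546856e-04
  1.08975185e+00 -8.08716315e-01]
```

Emit:
carry_out --plan '[[[0,0,0,0,0,-0.05,50],[0,0,0,0,0,-0.05,50],[0,0,0,0,0,-0.05,50],[0,0,0,0,0,0,50]]]'

```text
time_s: 17.43
ee_pos: [0.5669, -0.1702, 0.073]
eef_rot: [-3.141, -0.001, 2.174]
force: [-5.2, 0.2, 2.3]
grip_width: 0.0574
grip_force: 15.0
```

```bash
python3 -c "
from h import *
o=telemetry.get_obs();print(o['moment'],o['force'],o['eef_rot'],o['qpos'])"
```

```text
[ 0.05758631  0.9422379  -0.32794807] [-5.19098375  0.17556876  2.29652163] [-3.14057771e+00 -9.96228880e-04  2.17428281e+00] [-3.53504813e-01  5.28080653e-01  1.52545630e+00 -2.88666428e-04
  1.08945469e+00 -9.56857975e-01]
```

Emit:
carry_out --plan '[[[0,0,0,0,0,-0.04,50],[0,0,0,0,0,0,50],[0,0,0,0,0,0,94],[0,0,0,0,0,0,94],[0,0,0,0,0,0,94],[0,0,0,0,0,0,94],[0,0,0,0,0,0,94],[0,0,-20,0,0,0,94],[0,0,-40,0,0,0,94],[0,0,-40,0,0,0,0],[0,0,0,0,0,0,0],[33,11,0,0,0,0,0],[33,11,0,0,0,0,0],[33,11,0,0,0,0,0],[33,11,0,0,0,0,0],[33,11,0,0,0,0,0],[33,11,0,0,0,0,0],[0,0,0,0,0,0,0],[0,0,0,0,0,0,0]]]'

```text
time_s: 19.02
ee_pos: [0.5018, 0.0292, 0.1734]
eef_rot: [3.141, 0.001, 2.214]
force: [0.2, -1.3, -0.6]
grip_width: 0.0307
grip_force: 0.0
```

Run:
```python
from h import *
ims=[]
for n,b in(('top',(225,195,385,265)),('side',(260,130,345,230))):
    c=optics.camera(n); ims.append(cv2.resize(c['pixels'][b[1]:b[3],b[0]:b[2],::-1],None,fx=[4.8,3][n=='side'],fy=[4.8,2.5][n=='side'],interpolation=cv2.INTER_CUBIC))
h=np.zeros((ims[0].shape[0]+ims[1].shape[0],768,3),np.uint8)
h[:ims[0].shape[0]]=ims[0];h[ims[0].shape[0]:,:ims[1].shape[1]]=ims[1]
cv2.imwrite('pics/c3.png',h)
o=telemetry.get_obs();print(o['ee_pos'],o['eef_rot'],o['qpos'])
```

```text
[0.50226223 0.02750759 0.17319402] [3.14136846e+00 4.11382702e-04 2.21181397e+00] [-1.80115043e-02  2.25256482e-01  1.69304901e+00 -1.99929400e-04
  1.22285802e+00 -6.58961071e-01]
```

View pics/c3.png

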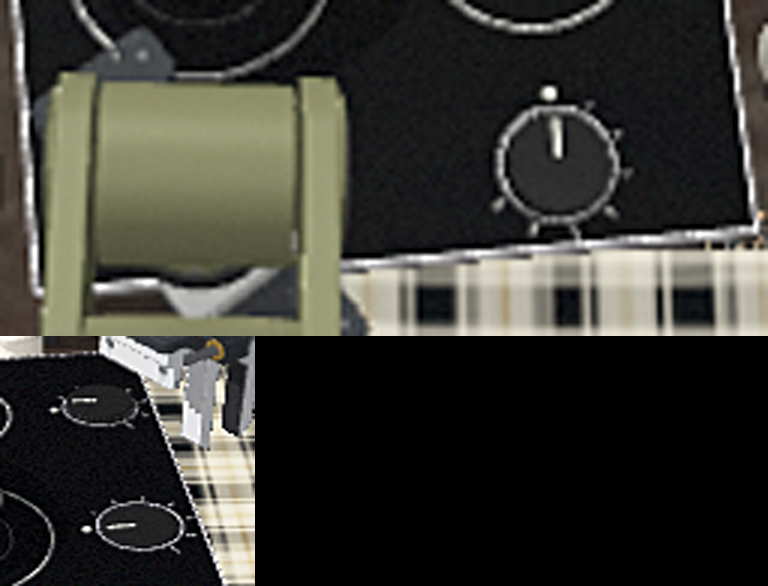

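The right pointer is on its dot, with the dot at crop (549,93) and the pointer at about (556,140). In the side view the left pointer is on its dot and that knob sits flush. I'll go back and press the right knob in.

Emit:
carry_out --plan '[[[-33,-11,0,0,0,0,0],[-33,-11,0,0,0,0,0],[-33,-11,0,0,0,0,0],[-33,-11,0,0,0,0,0],[-33,-11,0,0,0,0,0],[-33,-11,0,0,0,0,0],[0,0,30,0,0,0,0],[0,0,35,0,0,0,0],[0,0,15,0,0,0,0],[0,0,5,0,0,0,0],[0,0,0,0,0,0,0],[0,0,0,0,0,0,0]]]'

```text
time_s: 20.12
ee_pos: [0.5679, -0.171, 0.0892]
eef_rot: [3.141, 0.001, 2.211]
force: [-0.3, 0.1, 0.8]
grip_width: 0.0004
grip_force: 0.0
```

Emit:
carry_out --plan '[[[0,0,3,0,0,0,0],[0,0,3,0,0,0,0],[0,0,3,0,0,0,0],[0,0,3,0,0,0,0],[0,0,3,0,0,0,0],[0,0,2,0,0,0,0],[0,0,0,0,0,0,0],[0,0,0,0,0,0,0]]]'

```text
time_s: 20.78
ee_pos: [0.5677, -0.1702, 0.0714]
eef_rot: [3.141, 0.001, 2.212]
force: [1.6, -0.3, 3.8]
grip_width: 0.0005
grip_force: 1.8
```

Emit:
carry_out --plan '[[[0,0,3,0,0,0,0],[0,0,2,0,0,0,0],[0,0,2,0,0,0,0],[0,0,0,0,0,0,0],[0,0,0,0,0,0,0]]]'

```text
time_s: 21.2
ee_pos: [0.5677, -0.1702, 0.0644]
eef_rot: [3.141, 0.001, 2.212]
force: [1.2, -0.9, 7.2]
grip_width: 0.0007
grip_force: 3.4
```

Emit:
carry_out --plan '[[[0,0,0.7,0,0,0,0],[0,0,0.7,0,0,0,0],[0,0,0,0,0,0,0],[0,0,0,0,0,0,0]]]'

```text
time_s: 21.53
ee_pos: [0.568, -0.1703, 0.0642]
eef_rot: [3.141, 0.002, 2.212]
force: [-2.1, 0.8, 17.5]
grip_width: 0.0007
grip_force: 9.0
```

Emit:
carry_out --plan '[[[0,0,-5,0,0,0,0],[0,0,-15,0,0,0,0],[0,0,0,0,0,0,0],[0,0,5,0,0,0,0],[0,0,4,0,0,0,0],[0,0,1,0,0,0,0],[0,0,0,0,0,0,0],[0,0,0,0,0,0,0],[0,0,0,0,0,0,0]]]'

```text
time_s: 22.28
ee_pos: [0.5673, -0.1701, 0.0724]
eef_rot: [-3.141, -0.001, 2.212]
force: [0.1, 0.6, -0.6]
grip_width: 0.0005
grip_force: 0.0
```

Emit:
carry_out --plan '[[[0,0,-30,0,0,0,0],[0,0,-40,0,0,0,0],[0,0,-40,0,0,0,0],[20.3,-27.2,0,0,0,0,0],[20.3,-27.2,0,0,0,0,0],[20.3,-27.2,0,0,0,0,0],[20.3,-27.2,0,0,0,0,0],[20.3,-27.2,0,0,0,0,0],[0,0,0,0,0,0,0],[0,0,0,0,0,0,0],[0,0,0,0,0,0,0]]]'

```text
time_s: 23.2
ee_pos: [0.3984, -0.1704, 0.1832]
eef_rot: [3.141, 0.001, 2.212]
force: [1.6, -0.1, -0.3]
grip_width: 0.0007
grip_force: 0.0
```

Run:
```python
from h import *
a=optics.camera('top')['pixels'][130:270,190:430,::-1];b=optics.camera('side')['pixels'][110:310,180:360,::-1]
a=cv2.resize(a,(480,280),interpolation=cv2.INTER_CUBIC);b=cv2.resize(b,(252,280),interpolation=cv2.INTER_CUBIC)
cv2.imwrite('pics/c4.png',np.hstack([a,b]))
```

```text
(no output)
```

View pics/c4.png

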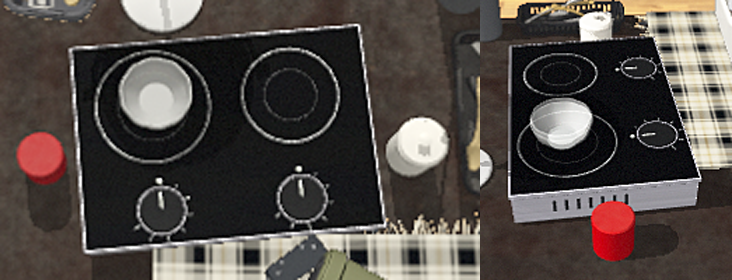

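Both pointers sit on their dots, at (159,181) and (299,169), and both knobs are flush. The bowl, canister and tin have not moved.

```bash
python3 -c "
from station import ctrl
print(ctrl.hand_in())"
```

```text
the job is handed in; nothing more can be done
None
```

Both knobs are back at off with their pointers on the white dots and clicked in level with the glass; the bowl, canister and tin look unmoved in the final pictures, and the job was handed in at about 23 s.

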